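Set the code and fit the receiver card in a garage-door control unit

ROBOT

A 6-joint arm with a two-finger parallel gripper is mounted at the origin on a cart in front of the work surface, level with it; the furniture and walls round the work are solid. World frame = base frame: x ahead of the robot, y to its left, z up, the work surface at z = 0. Lengths are in m, angles in rad, forces in N, time in s.
With the tool pointing down it reaches from about 0.3 to 0.875 m from the base axis. Payload 6.4 kg.
Tool frame: the origin (TCP) lies midway between the tips of the shut fingers; the grasp point (between the pads) lies 19 mm behind it; x points along the fingers, y is the direction in which the jaws open and shut, and the axes are right-handed (so a half turn about x gives the same grasp; the last joint's range is limited). The gripper opens to 85 mm and grips with 20 to 120 N. Pads are 22 mm wide; open, the fingers measure 114 mm over their backs; the gripper's body (76 mm by 85 mm) begins 54 mm behind the grasp point. The pads swing forward as they close: fully open they stand 13 mm farther back than shut.
Start: joints at [-0.206, 0.181, 1.607, -0, 1.354, -0.206], TCP at [0.575, 0, 0.231] pointing down, gripper open.
Joint ranges: [-2.99, 2.99], [-0.89, 2.07], [0.3, 2.58], [-1.14, 4.28], [0, 2.63], [-3.12, 3.12]. Speed limits (rad/s): [2.57, 2.57, 3.01, 3.14, 3.14, 3.14].

INTERFACE

Orientations are given as a unit quaternion [w, x, y, z].
In Python, from bench import ctrl gives the robot as it stands.
- The arm moves only by the tool step_arm, never from a script. Its argument "motion" is a list of rows, each a list of 7 numbers: the shift along the tool's x, y, z in mm, then the turn, a rotation vector about the tool's x, y, z in degrees, then the closure in counts, from 0 (fully open) to 255 (shut). In form: [[tx, ty, tz, rx, ry, rz, hand], ...]. A call has 1 to 10 rows; each row is the pose to reach, as a shift and turn from the pose commanded when the call began, along the tool's axes at that moment; what a row does not reach only later rows make up. A row lasts 1/8 s, in which the tool goes at most 62.5 mm and 10.7 degrees, less where a joint would pass 70% of its speed; a pose out of reach is approached as far as the arm can. A call with a gripper value outside its range is refused whole. The fingers move at their own pace and stop on an object; the grip force is fixed at half the most. Time passes only in rows, so rows that repeat a pose let the fingers close. It gives the time, the measured TCP pose, the force and the opening at its end, in the units of the state.
- ctrl.get_obs(): the state, without advancing time (a new reading comes with each control period).
- ctrl.camera(name): name is "scene" or "side" or "wrist"; returns (picture, depth): 420x560x3 uint8, red, green, blue; 420x560 float32, m along the optical axis (not along the pixel's ray), 0 where there is no reading.
- ctrl.camera_info(name): a dict with "fx", "fy", "cx", "cy" (pixels), "T" (4x4, takes a point from camera to world coordinates); the wrist camera has in their place "hand_eye" (4x4, takes a point from camera to tool coordinates, whose origin is the TCP and whose axes are the tool frame's). Camera axes: x right, y down, z forward; pixel columns grow to the right and rows downward; lengths in m; the calibration is good to about 2 mm. A picture is of the moment at which its call begins: read the wrist's pose just before it. camera_info takes no time and is no camera call.
- ctrl.hand_in(): hands the job in, once; it reports no verdict.
The state is a dict: "time_s": time; "q": joint angles; "dq": joint speeds; "joint_efforts": joint torques, N m; "eef_pos": TCP position; "eef_rot": TCP orientation; "wrist_force": force on the tool from outside, world axes, zero at the start; "torque": the same for the moment, N m; "opening": opening from 0.0 (shut) to 1.0 (fully open).
Only numpy, scipy, OpenCV 4.12 (cv2) and the standard library are available. Lean on these libraries where they do the work, as an engineer would, in place of code of your own. Each camera call takes 0.05 s, during which the arm holds its last target. There are 200 camera calls.

TASK

Get this open garage-door control unit ready: set its four white code switches so that, counting from the green lamp, they read on, off, on, off (on is leaning toward the card bay). Also fit the loose receiver card into the empty card bay: gold contact edge tilted down into the black socket, then the card laid flat and pressed down at its orange-striped end until the orange spring latch closes over it. Leave the other things on the bench where they are.

Things in the scene. Friction and masses are not known exactly. Their poses are not given: they have to be found in the camera images.
- card: Loose flat receiver card, 70 g, lying face up. Origin: centre of the underside of its dark body, 90 (x) x 56 (y) x 8 mm; z out of its face, x from contact edge to orange-striped rear end. In front a green tongue with gold contacts, 50 mm wide, z = 1.5 to 6.5, from x = -45 to -59 (last 2 mm thinner). Grip its plain long sides (y = +-28). Chips on top stand 1.4 mm proud, only ahead of x = +10.
- control_unit: Grey control unit, cover off, fixed. Origin: centre of its underside; x from socket to latch, y from switches to card bay. Tray 170 (x) x 160 (y) x 27 mm, green board at z = 18. Black transformer at x = 54 to 80, y = -46 to -4, 44 mm high; other parts behind the latch up to 40 mm, green terminals at x < -68 up to 29 mm high. Between and beside card bay and switches fingers have room down to the board.
- seat (a point): Where the card's origin belongs when home; axes as the unit's; at (-10, 36, 38) mm in the unit. The black socket lies at the -x end, the latch at the +x end. Two pads at x = 24, y = +-19 from here carry the card's rear (tops at z = -0.7). Beside the bay fingers have 20 mm below this level.
- slot (a point): Middle of the socket's slot at the edge of its flat roof: (-51, 0, 4) mm from the seat; axes as the unit's, slot open to +x. From here (mm): floor z = -3.4, roof z = 3.4, end wall x = -9.5, 53 wide. The roof flares up at 45 degrees to x = 6, z = 9 (lip top z = 13), the floor falls at 30 degrees from x = 1, the cheeks open at 32 degrees. The tongue goes in under the roof with the card's rear raised 12 to 25 degrees.
- rear_stop (a point): Top of the two fixed stops behind the card, between them: 46.5 mm behind the seat, 10 mm above it. They face the card's rear edge with 1.5 mm play, so the card cannot be slid in flat: put the tongue in with the rear raised, as far as it goes, then swing the rear down just in front of the stops.
- plunger (a joint): Steel spring plunger, 9 mm across, under the card's rear (31 mm behind the seat point): 0 = up, its top 7 mm above the seat level; about 0.007 (m) = pressed down by a card at home. It pushes up with 1.2 to 2.1 N, so a card that is not latched does not lie flat.
- latch (a joint): Orange spring latch behind the bay, 14 mm wide, hinge at its foot: 0 = closed (sprung, its rest), 0.24 = bent fully back. The card's rear edge, pressed down, bends it back about 0.13, then it snaps shut over the edge. Pressing the card home takes roughly 5 to 18 N near its rear end.
- latch_nose (a point): Tip of the latch's nose, on its underside: 41.5 mm behind the seat point, 9.6 mm above it (over the face of a card pressed home). Its sloping front rises from here to 21 mm above the seat, 46 mm behind it; its thumb tab reaches 57 mm behind.
- sw1 (a joint): Code switch 1 of the row of four white paddles in the red housing (next to the green lamp, nearest the socket end). Hinge value: 0 = off (leaning away from the card bay), 0.8 = on (leaning toward the card bay, the side of the white line). Snaps to one end or the other once pushed past upright (0.4), with about 0.4 N at its tip.
- sw2 (a joint): Code switch 2 of the row of four white paddles in the red housing (second from the green lamp). Hinge value: 0 = off (leaning away from the card bay), 0.8 = on (leaning toward the card bay, the side of the white line). Snaps to one end or the other once pushed past upright (0.4), with about 0.4 N at its tip.
- sw3 (a joint): Code switch 3 of the row of four white paddles in the red housing (third from the green lamp). Hinge value: 0 = off (leaning away from the card bay), 0.8 = on (leaning toward the card bay, the side of the white line). Snaps to one end or the other once pushed past upright (0.4), with about 0.4 N at its tip.
- sw4 (a joint): Code switch 4 of the row of four white paddles in the red housing (farthest from the green lamp). Hinge value: 0 = off (leaning away from the card bay), 0.8 = on (leaning toward the card bay, the side of the white line). Snaps to one end or the other once pushed past upright (0.4), with about 0.4 N at its tip.
- sw1_tip (a point): Top of switch 1's paddle, in the middle. The paddle is 7 mm wide (along the unit's x), 5 mm thick, 16 mm long above its pivot, which lies at (-33, -44, 26) mm in the unit; it swings 0.4 rad either side of upright, along the unit's y. The red housing is 94 x 20 mm, its top at z = 27; the paddles are 22 mm apart.
- sw2_tip (a point): Top of switch 2's paddle, in the middle. The paddle is 7 mm wide (along the unit's x), 5 mm thick, 16 mm long above its pivot, which lies at (-11, -44, 26) mm in the unit; it swings 0.4 rad either side of upright, along the unit's y. The red housing is 94 x 20 mm, its top at z = 27; the paddles are 22 mm apart.
- sw3_tip (a point): Top of switch 3's paddle, in the middle. The paddle is 7 mm wide (along the unit's x), 5 mm thick, 16 mm long above its pivot, which lies at (11, -44, 26) mm in the unit; it swings 0.4 rad either side of upright, along the unit's y. The red housing is 94 x 20 mm, its top at z = 27; the paddles are 22 mm apart.
- sw4_tip (a point): Top of switch 4's paddle, in the middle. The paddle is 7 mm wide (along the unit's x), 5 mm thick, 16 mm long above its pivot, which lies at (33, -44, 26) mm in the unit; it swings 0.4 rad either side of upright, along the unit's y. The red housing is 94 x 20 mm, its top at z = 27; the paddles are 22 mm apart.
- glue_bottle: White and orange glue bottle, 58 mm across, 176 mm tall, loose, standing between the card and the unit; origin in the middle of its foot.
- tool_box: Red steel tool box, fixed, behind the card and left of the unit: 160 (x) x 308 (y) mm, origin in the middle of its underside, front face 78 mm in front of it. Body 105 mm high; its lid stands ajar, front edge about 195 mm and handle about 205 mm above the bench: carry things round or over it. The parts cabinet left of it is 210 mm high.
- electrical_tape: Roll of black tape, 58 mm across, 19 mm high, loose, lying left of the card, before the bench vice (156 mm high, fixed at the bench's left front); origin under its middle.
- tape_measure: Yellow tape measure, 38 x 89 x 62 mm, loose, right of the unit; origin under its middle.
- oil_can: Small oil can, 64 x 103 x 152 mm, loose, behind the unit; origin under its middle.
- spray_can: Spray can, 59 mm across, 231 mm tall, loose, behind the unit; origin under its middle.

How it is judged:
By the outcome, as a careful person would: the job done as asked, in the order asked, and still so for the second after the job is handed in, with the robot touching nothing.
It also fails if it takes over 72 s, if anything falls off the work surface, if the arm or the gripper's body presses on something with over 40 N, if the wrist force passes 120 N, or if a joint passes its speed limit or range.

## Working session

There is one attempt and no reset: what is moved stays moved. The work goes in short steps, Python scripts to look and compute and a tool call to move; the robot and the scene stay as the last step left them, time stands still between calls to the robot, and variables do not carry over. Pictures are saved under pics/ and viewed, about 8 in all and at most 12, crops included, and the job is handed in when it is done.

Besides the shell and the picture viewer there is one more tool, called after "Request:" by a JSON object that holds its "api" and its "payload", one argument or row to a line. step_arm: Moves the arm, as the interface text tells. Its arguments: {"type":"object","properties":{"motion":{"type":"array","items":{"type":"array","items":{"type":"number"}}}},"required":["motion"]}

```bash
ls; mkdir -p pics; python3 - <<'E'
from bench import ctrl
import cv2,numpy as np
for n in ("scene","side"):
    p,d=ctrl.camera(n); cv2.imwrite(f"pics/{n}0.png",p[:,:,::-1]); np.savez(f"pics/{n}0.npz",d=d)
    print(n,{k:np.round(v,3).tolist() for k,v in ctrl.camera_info(n).items()})
print({k:np.round(v,4).tolist() for k,v in ctrl.camera_info("wrist").items()})
print(ctrl.get_obs())
E
```

```text
pics
scene {'fx': 389.147, 'fy': 389.147, 'cx': 280.555, 'cy': 206.933, 'T': [[0.772, -0.326, 0.545, 0.054], [-0.635, -0.389, 0.667, -0.878], [-0.005, -0.861, -0.508, 0.541], [0.0, 0.0, 0.0, 1.0]]}
side {'fx': 465.252, 'fy': 465.252, 'cx': 286.249, 'cy': 203.39, 'T': [[-0.999, -0.018, 0.04, 0.503], [-0.043, 0.529, -0.848, 0.762], [-0.006, -0.848, -0.529, 0.661], [0.0, 0.0, 0.0, 1.0]]}
{'fx': 303.4292, 'fy': 303.4292, 'cx': 280.6657, 'cy': 206.5553, 'hand_eye': [[-0.0005, -0.278, 0.9606, -0.1422], [1.0, -0.0002, 0.0004, -0.0001], [0.0001, 0.9606, 0.278, -0.0689], [0.0, 0.0, 0.0, 1.0]]}
{'time_s': 0.1, 'q': array([-2.06328435e-01,  1.81488679e-01,  1.60791441e+00,  2.37814237e-05,
        1.35380965e+00, -2.06330330e-01]), 'dq': array([ 0.00060025,  0.00032275, -0.00192247, -0.00095753,  0.00076994,
       -0.00052927]), 'joint_efforts': array([-2.02498759e-04, -4.45872438e+01, -3.52238703e+01, -4.27332343e-04,
        4.16999465e-03,  3.20961749e-05]), 'eef_pos': array([5.74497250e-01, 1.13950769e-04, 2.30458823e-01]), 'eef_rot': array([ 0.49951513,  0.49969406,  0.50048292, -0.50030723]), 'wrist_force': array([-0.69892581, -0.53694767,  0.28782828]), 'torque': array([-0.01143057, -0.01587474, -0.03992065]), 'opening': 0.998533652180691}
```

View pics/scene0.png

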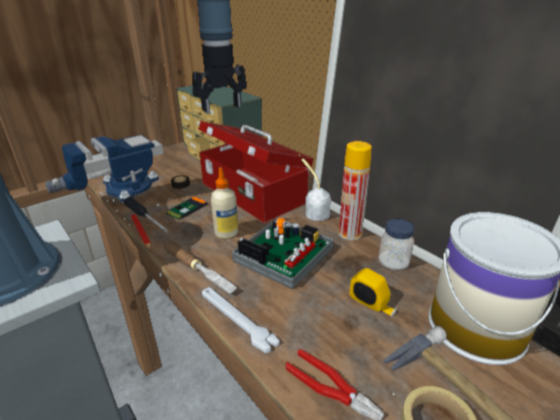

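View pics/side0.png

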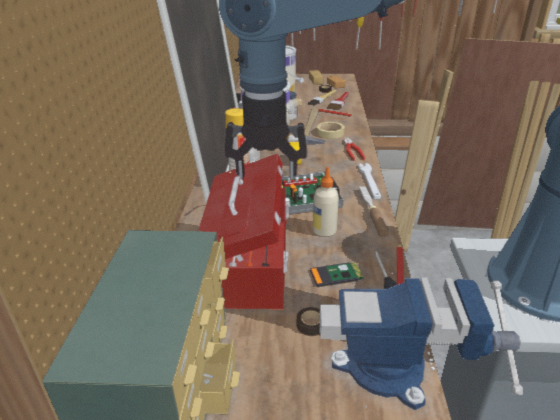

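The scene view shows the unit at about (285,250) and the card at (187,208) beside the bottle. In the side view the card is at (337,273) with its orange end toward the tool box.

```bash
cat > h.py <<'E'
from bench import ctrl
import cv2,numpy as np
from scipy.spatial.transform import Rotation as R
np.set_printoptions(precision=4,suppress=True)
def rot(q): return R.from_quat([q[1],q[2],q[3],q[0]])
def tool(o=None):
    o=o or ctrl.get_obs(); T=np.eye(4); T[:3,:3]=rot(o["eef_rot"]).as_matrix(); T[:3,3]=o["eef_pos"]; return T
def cam(n):
    c=ctrl.camera_info(n); T=c["T"] if "T" in c else tool()@c["hand_eye"]
    p,d=ctrl.camera(n); return dict(p=p,d=d,T=np.array(T),k=(c["fx"],c["fy"],c["cx"],c["cy"]))
def cloud(v):
    fx,fy,cx,cy=v["k"]; d=v["d"]; y,x=np.mgrid[:d.shape[0],:d.shape[1]]
    P=np.stack([(x-cx)/fx*d,(y-cy)/fy*d,d],-1); return P@v["T"][:3,:3].T+v["T"][:3,3]
def proj(v,P):
    fx,fy,cx,cy=v["k"]; Q=(np.atleast_2d(P)-v["T"][:3,3])@v["T"][:3,:3]
    return np.c_[Q[:,0]/Q[:,2]*fx+cx,Q[:,1]/Q[:,2]*fy+cy]
E
python3 - <<'E'
from h import *
import pickle
print(tool())
for n,pts in (("scene",{"card":(187,208),"unitcornL":(235,257),"unitnear":(283,281),"unitR":(333,243),"unitback":(284,222),"bottle":(225,215)}),("side",{"orange":(317,276),"cardmid":(337,274),"gold":(356,268),"tape":(309,320),"bottletop":(327,182),"boxfront":(285,280)})):
    v=cam(n); C=cloud(v); pickle.dump(v,open(f"pics/{n}.pkl","wb"))
    for k,(x,y) in pts.items(): print(k,C[y,x])
# card: find points 3..14mm high near, side cam
m=(C[...,2]>.004)&(C[...,2]<.016)&(C[...,0]>.25)&(C[...,0]<.6)&(C[...,1]>.0)&(C[...,1]<.4)
n,l,s,c=cv2.connectedComponentsWithStats(m.astype(np.uint8))
for i in range(1,n):
    if s[i,4]>150:
        Q=C[l==i]; r=cv2.minAreaRect((Q[:,:2]*1000).astype(np.float32)); print(s[i],r,np.median(Q[:,2]))
E
```

```text
[[-0.0016  1.     -0.      0.5745]
 [ 0.0004 -0.     -1.      0.0001]
 [-1.     -0.0016 -0.0004  0.2305]
 [ 0.      0.      0.      1.    ]]
card [ 0.4285 -0.024   0.0094]
unitcornL [ 0.4046 -0.2916  0.016 ]
unitnear [ 0.4388 -0.4142  0.0111]
unitR [ 0.6227 -0.3777  0.0002]
unitback [ 0.5616 -0.2705  0.0315]
bottle [ 0.4396 -0.2036  0.0681]
orange [0.4737 0.0018 0.0062]
cardmid [ 0.4311 -0.0039  0.0081]
gold [ 0.389  -0.0255  0.0078]
tape [0.4904 0.1245 0.0018]
bottletop [ 0.4528 -0.1649  0.142 ]
boxfront [0.5415 0.0116 0.0014]
[313 274  51  12 344] ((428.8947448730469, 14.562304496765137), (105.66134643554688, 31.656959533691406), 2.3025717735290527) 0.00783515093173015
[ 332  349   94   60 1316] ((376.77996826171875, 252.52496337890625), (96.31756591796875, 156.6907958984375), 83.11795043945312) 0.012705841131550488
```

```bash
python3 - <<'E'
from h import *
import pickle
v=cam("wrist"); pickle.dump(v,open("pics/w0.pkl","wb")); cv2.imwrite("pics/w0.png",v["p"][:,:,::-1])
print(proj(v,[[.43,0,.008],[.51,-.34,.02]]))
E
```

```text
[[162.0776 177.706 ]
 [237.4337 404.1647]]
```

Request:
{"api": "step_arm", "payload": {
  "motion": [
    [-20,0,40,0,0,0,0],
    [-30,-25,100,0,0,0,0],
    [-30,-75,160,0,0,0,0],
    [-30,-75,220,0,0,0,0],
    [-30,-75,280,0,0,0,0],
    [-30,-75,340,0,0,0,0],
    [-30,-75,340,0,0,0,0],
    [-30,-75,340,0,0,0,0],
    [-30,-75,340,0,0,0,0]
  ]
}}

```text
time_s: 1.38
eef_pos: [0.5003, -0.3384, 0.2612]
eef_rot: [0.5, 0.5, 0.501, -0.499]
wrist_force: [-0.1, 1.0, -0.6]
opening: 0.997
```

```bash
python3 - <<'E'
from h import *
import pickle
a=pickle.load(open("pics/w0.pkl","rb"))
v=cam("wrist"); pickle.dump(v,open("pics/w1.pkl","wb"))
cv2.imwrite("pics/w01.png",np.hstack([cv2.resize(a["p"],(0,0),fx=.7,fy=.7),cv2.resize(v["p"],(0,0),fx=.7,fy=.7)])[:,:,::-1])
o=ctrl.get_obs();print(o["time_s"],tool())
E
```

```text
1.425 [[ 0.      1.      0.0019  0.5004]
 [ 0.0004  0.0019 -1.     -0.3383]
 [-1.      0.     -0.0004  0.2614]
 [ 0.      0.      0.      1.    ]]
```

View pics/w01.png

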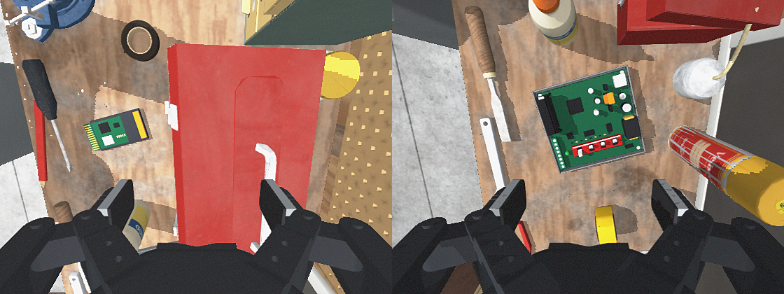

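Left panel: card at (118,128), contacts at left and orange rear at right. Right panel: unit at (588,118), socket at left, switches at the bottom, card bay above them.

```bash
python3 - <<'E'
from h import *
import pickle
def rect(Q): r=cv2.minAreaRect((Q[:,:2]*1000).astype(np.float32)); return r,cv2.boxPoints(r)
a=pickle.load(open("pics/w0.pkl","rb")); v=pickle.load(open("pics/w1.pkl","rb"))
C=cloud(v); m=(C[...,2]>.012)&(C[...,2]<.06)&(C[...,0]>.38)&(C[...,0]<.66)&(C[...,1]>-.47)&(C[...,1]<-.2)
n,l,s,c=cv2.connectedComponentsWithStats(m.astype(np.uint8))
i=1+s[1:,4].argmax(); Q=C[l==i]; print("unit",s[i],*rect(Q))
w=m&(C[...,2]>.021)&(C[...,2]<.03); Q=C[(l==i)&w]; print("rim",*rect(Q))
Ca=cloud(a); m=(Ca[...,2]>.003)&(Ca[...,2]<.015)&(Ca[...,0]>.33)&(Ca[...,0]<.5)&(Ca[...,1]>-.1)&(Ca[...,1]<.1)
n,l,s,c=cv2.connectedComponentsWithStats(m.astype(np.uint8))
for i in range(1,n):
  if s[i,4]>100: Q=Ca[l==i]; print("card",s[i],*rect(Q),np.median(Q[:,2]))
u=cv2.resize(v["p"][80:260,180:390],None,fx=2.4,fy=2.4,interpolation=cv2.INTER_CUBIC)
b=cv2.resize(a["p"][140:230,100:230],None,fx=2.1,fy=2.1,interpolation=cv2.INTER_CUBIC)
o=np.zeros((u.shape[0],u.shape[1]+b.shape[1],3),np.uint8);o[:,:u.shape[1]]=u;o[:b.shape[0],u.shape[1]:]=b
print(o.shape);cv2.imwrite("pics/crop.png",o[:,:,::-1])
E
```

```text
unit [  200    92   163   157 16745] ((504.14306640625, -338.0992736816406), (170.19003295898438, 160.37364196777344), 15.305769920349121) [[ 400.8994 -283.2192]
 [ 443.2332 -437.9045]
 [ 607.3868 -392.9794]
 [ 565.0529 -238.2941]]
rim ((504.14306640625, -338.0992736816406), (170.19003295898438, 160.37364196777344), 15.305769920349121) [[ 400.8994 -283.2192]
 [ 443.2332 -437.9045]
 [ 607.3868 -392.9794]
 [ 565.0529 -238.2941]]
card [ 65 103  16  67 157] ((334.9546813964844, 48.727745056152344), (7.917872428894043, 74.72490692138672), 2.4162440299987793) [[329.4241  85.8901]
 [332.5744  11.2316]
 [340.4853  11.5654]
 [337.3349  86.2239]] 0.012937774462154938
card [ 119  154   94   62 3696] ((431.2100830078125, -11.897117614746094), (105.34293365478516, 56.24808883666992), 14.565351486206055) [[373.1587   2.077 ]
 [387.3042 -52.3633]
 [489.2615 -25.8713]
 [475.116   28.5691]] 0.007572902809055482
card [ 76 170  27  76 383] ((334.13702392578125, -38.988033294677734), (6.822497844696045, 98.45729064941406), 6.709634304046631) [[324.9974   9.5049]
 [336.5009 -88.2781]
 [343.2767 -87.4809]
 [331.7731  10.302 ]] 0.010343799596034597
(432, 777, 3)
```

View pics/crop.png

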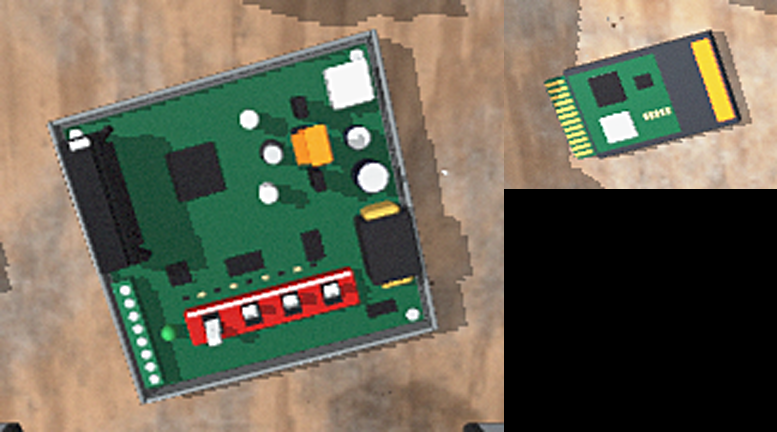

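The unit fit matches its known size (170.2 x 160.4 mm), and so does the card (105 x 56 mm). Switch 1 looks off and 2, 3 and 4 look on. I'll confirm that from depth and cross-check the unit pose.

```bash
cat >> h.py <<'E'
U=np.array([.5041,-.3381,0]); UY=np.deg2rad(15.3)
def Uw(p,o=None): # unit mm -> world m
    return (U if o is None else o)+R.from_euler('z',UY).apply(np.array(p)/1000)
def toU(P): return R.from_euler('z',-UY).apply(np.reshape(P,(-1,3))-U)*1000
def Rt(yaw,pitch=0): # tool: x down, y=-unit y, z=-unit x ; pitch raises rear (deg)
    return R.from_euler('z',yaw)*R.from_euler('y',-np.deg2rad(pitch))*R.from_matrix(np.array([[0,0,-1],[0,-1,0],[-1,0,0.]]).T.T)
def go(p,rt):
    T=tool(); t=T[:3,:3].T@(np.array(p)-T[:3,3])*1000; r=R.from_matrix(T[:3,:3].T@rt.as_matrix()).as_rotvec(degrees=True)
    print("shift",np.round(t,1),"turn",np.round(r,1))
E
python3 - <<'E'
from h import *
import pickle
print(Rt(UY).as_matrix(), np.linalg.det(Rt(UY).as_matrix()))
v=pickle.load(open("pics/w1.pkl","rb")); Q=toU(cloud(v)).reshape(420,560,3)
for i,x in enumerate((-33,-11,11,33)):
    m=(abs(Q[...,0]-x)<6)&(abs(Q[...,1]+44)<14)&(Q[...,2]>34)&(Q[...,2]<48)
    print(i+1,m.sum(),Q[m].mean(0),Q[m][:,2].max())
for n in("scene","side"):
    w=pickle.load(open(f"pics/{n}.pkl","rb"));C=cloud(w)
    m=(C[...,2]>.012)&(C[...,2]<.06)&(C[...,0]>.38)&(C[...,0]<.66)&(C[...,1]>-.47)&(C[...,1]<-.2)
    k,l,s,c=cv2.connectedComponentsWithStats(m.astype(np.uint8));i=1+s[1:,4].argmax();Z=C[l==i]
    print(n,cv2.minAreaRect((Z[:,:2]*1000).astype(np.float32)))
go(Uw([-33,-75,80]),Rt(UY)); go(Uw([-33,-72,33]),Rt(UY))
E
```

```text
[[-0.      0.2639 -0.9646]
 [ 0.     -0.9646 -0.2639]
 [-1.      0.     -0.    ]] 1.0000000000000007
1 36 [-32.7517 -47.6175  38.7151] 41.42782814614737
2 25 [-10.6088 -38.3672  39.6455] 41.433066889560166
3 25 [ 10.9945 -38.4412  39.6024] 42.00937630771329
4 26 [ 32.9572 -38.2069  39.8174] 41.17941234326483
scene ((504.5985412597656, -336.1750183105469), (173.23043823242188, 161.8814239501953), 15.369115829467773)
side ((504.2645263671875, -336.1880187988281), (121.5990982055664, 189.9442596435547), 3.0471885204315186)
shift [181.4  -8.5  80.9] turn [74.8 -0.   0. ]
shift [228.4  -9.3  78. ] turn [74.8 -0.   0. ]
```

Depth confirms sw1 off and sw2, sw3 and sw4 on, so I toggle 1, 2 and 4. First I move beside switch 1 with the fingers shut.

Request:
{"api": "step_arm", "payload": {
  "motion": [
    [0,0,20,10,0,0,255],
    [20,0,40,20,0,0,255],
    [60,-3,60,30,0,0,255],
    [100,-5,75,40,0,0,255],
    [140,-7,80,50,0,0,255],
    [160,-8,80,60,0,0,255],
    [180,-8,80,70,0,0,255],
    [181,-9,81,75,0,0,255],
    [181,-9,81,75,0,0,255],
    [181,-9,81,75,0,0,255]
  ]
}}

```text
time_s: 2.68
eef_pos: [0.4917, -0.4205, 0.0811]
eef_rot: [0.094, 0.701, 0.093, -0.701]
wrist_force: [-0.2, 0.4, -0.9]
opening: -0.005
```

```bash
python3 - <<'E'
from h import *
v=cam("wrist"); T=tool(); print(T, ctrl.get_obs()["opening"])
go(Uw([-33,-75,33]),Rt(UY));go(Uw([-33,-58,33]),Rt(UY))
# finger size from depth in tool frame? project and view
print(proj(v,[Uw([-33,-50,40]),Uw([0,0,0])]))
cv2.imwrite("pics/w2.png",v["p"][:,:,::-1])
E
```

```text
[[ 0.0007  0.2611 -0.9653  0.4916]
 [-0.0008 -0.9653 -0.2611 -0.4207]
 [-1.      0.001  -0.0005  0.081 ]
 [ 0.      0.      0.      1.    ]] -0.00012729362244118302
shift [48.  -1.4 -0.8] turn [-0.2 -0.  -0.1]
shift [ 48.  -18.4  -0.7] turn [-0.2 -0.  -0.1]
[[237.3172 231.2073]
 [175.2066 170.3588]]
```

View pics/w2.png

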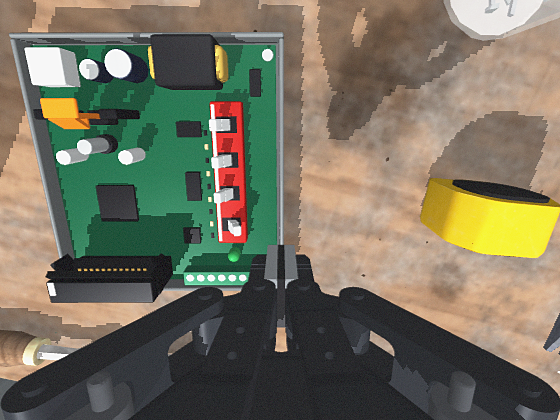

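The shut fingertips are at (282,250) and sw1 at (235,228), leaning off, close to the predicted (237,231). Next I lower and push toward the bay.

Request:
{"api": "step_arm", "payload": {
  "motion": [
    [24,-1,-1,0,0,0,255],
    [46,-1,-1,0,0,0,255],
    [46,-1,-1,0,0,0,255],
    [46,-7,-1,0,0,0,255],
    [46,-13,-1,0,0,0,255],
    [46,-18,-1,0,0,0,255],
    [46,-18,-1,0,0,0,255]
  ]
}}

```text
time_s: 3.6
eef_pos: [0.4876, -0.4032, 0.035]
eef_rot: [0.093, 0.701, 0.092, -0.701]
wrist_force: [-0.8, -0.8, 0.8]
opening: -0.003
```

```bash
cat >> h.py <<'E'
def sw(v):
    Q=toU(cloud(v)).reshape(420,560,3)
    for i,x in enumerate((-33,-11,11,33)):
        m=(abs(Q[...,0]-x)<6)&(abs(Q[...,1]+44)<14)&(Q[...,2]>34)&(Q[...,2]<48)
        print(i+1,m.sum(),Q[m].mean(0) if m.any() else "")
E
python3 - <<'E'
from h import *
v=cam("wrist"); sw(v); print(toU(tool()[:3,3]),ctrl.get_obs()["wrist_force"])
cv2.imwrite("pics/w3.png",cv2.resize(v["p"][180:300,180:340],None,fx=2.5,fy=2.5)[:,:,::-1])
E
```

```text
1 33 [-29.606  -46.5881  36.7956]
2 246 [ -9.9752 -39.6062  38.5522]
3 253 [ 11.6205 -39.5978  38.797 ]
4 284 [ 33.2863 -39.6615  38.732 ]
[[-33.1888 -58.6181  34.881 ]] [ 0.5332 -0.3976 -0.0694]
```

View pics/w3.png

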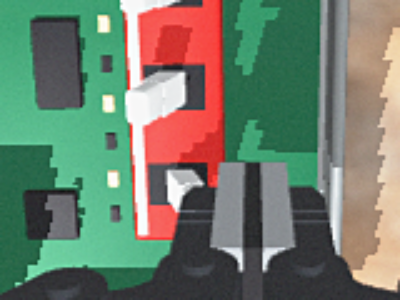

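The paddle sits against the pad side and is still off, so the fingertips are only about 16 mm thick. I push on another 8 mm.

Request:
{"api": "step_arm", "payload": {
  "motion": [
    [0,-3,0,0,0,0,255],
    [0,-6,0,0,0,0,255],
    [0,-8,0,0,0,0,255],
    [0,-8,0,0,0,0,255]
  ]
}}

```text
time_s: 4.15
eef_pos: [0.4856, -0.3961, 0.0354]
eef_rot: [0.093, 0.701, 0.092, -0.701]
wrist_force: [-1.1, -0.8, 6.7]
opening: -0.004
```

```bash
python3 - <<'E'
from h import *
v=cam("wrist"); sw(v); print(toU(tool()[:3,3]),ctrl.get_obs()["wrist_force"])
go(Uw([-33,-60,35]),Rt(UY));go(Uw([-33,-60,60]),Rt(UY));go(Uw([-11,-18,60]),Rt(UY));go(Uw([-11,-18,35]),Rt(UY));go(Uw([-11,-37,35]),Rt(UY))
E
```

```text
1 11 [-28.8495 -42.9866  36.7202]
2 228 [-10.1034 -39.5117  38.6891]
3 246 [ 11.6521 -39.4957  38.8391]
4 267 [ 33.2476 -39.5507  38.9372]
[[-33.1476 -51.1275  35.393 ]] [-0.7157 -0.7003  6.6126]
shift [ 0.4  8.9 -0.2] turn [-0.3 -0.  -0.1]
shift [-24.6   8.9  -0.2] turn [-0.3 -0.  -0.1]
shift [-24.6 -33.2 -22. ] turn [-0.3 -0.  -0.1]
shift [  0.4 -33.2 -22. ] turn [-0.3 -0.  -0.1]
shift [  0.4 -14.2 -22.1] turn [-0.3 -0.  -0.1]
```

Request:
{"api": "step_arm", "payload": {
  "motion": [
    [0,6,0,0,0,0,255],
    [0,12,0,0,0,0,255],
    [0,12,0,0,0,0,255]
  ]
}}

```text
time_s: 4.58
eef_pos: [0.4881, -0.4073, 0.0338]
eef_rot: [-0.092, -0.701, -0.092, 0.701]
wrist_force: [-0.3, 0.6, -0.2]
opening: -0.001
```

```bash
python3 - <<'E'
from h import *
v=cam("wrist"); sw(v); print(toU(tool()[:3,3]),ctrl.get_obs()["wrist_force"])
cv2.imwrite("pics/w4.png",cv2.resize(v["p"][180:300,180:340],None,fx=2.5,fy=2.5)[:,:,::-1])
E
```

```text
1 195 [-29.9448 -49.5203  40.0009]
2 247 [-10.028  -39.6348  38.5751]
3 269 [ 11.6049 -39.6334  38.6959]
4 290 [ 33.2586 -39.6615  38.8483]
[[-33.6764 -62.1653  33.6861]] [-0.271   0.5328 -0.5711]
```

View pics/w4.png

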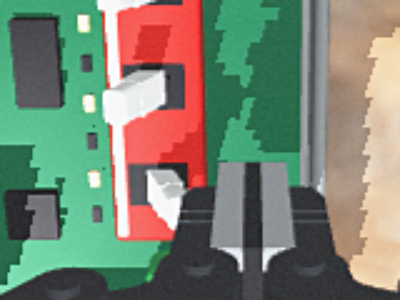

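```bash
python3 - <<'E'
from h import *
v=cam("wrist"); T=tool(); C=(cloud(v)-T[:3,3])@T[:3,:3]*1000
for r in range(236,300,5):
    print(r,[ (int(x),*(np.round(C[r,x]).astype(int))) for x in range(252,312,6)])
E
```

```text
236 [(252, np.int64(8), np.int64(-13), np.int64(-11)), (258, np.int64(6), np.int64(-10), np.int64(-11)), (264, np.int64(17), np.int64(-8), np.int64(-7)), (270, np.int64(15), np.int64(-4), np.int64(-7)), (276, np.int64(16), np.int64(-1), np.int64(-7)), (282, np.int64(16), np.int64(3), np.int64(-7)), (288, np.int64(16), np.int64(6), np.int64(-7)), (294, np.int64(16), np.int64(9), np.int64(-7)), (300, np.int64(17), np.int64(13), np.int64(-7)), (306, np.int64(8), np.int64(15), np.int64(-10))]
241 [(252, np.int64(8), np.int64(-13), np.int64(-7)), (258, np.int64(7), np.int64(-10), np.int64(-8)), (264, np.int64(15), np.int64(-8), np.int64(-4)), (270, np.int64(16), np.int64(-4), np.int64(-4)), (276, np.int64(17), np.int64(-1), np.int64(-4)), (282, np.int64(17), np.int64(3), np.int64(-4)), (288, np.int64(16), np.int64(6), np.int64(-4)), (294, np.int64(15), np.int64(9), np.int64(-4)), (300, np.int64(16), np.int64(13), np.int64(-4)), (306, np.int64(7), np.int64(15), np.int64(-8))]
246 [(252, np.int64(7), np.int64(-13), np.int64(-5)), (258, np.int64(7), np.int64(-10), np.int64(-5)), (264, np.int
[... 4741 characters left out ...]
.int64(-48), np.int64(4), np.int64(-12)), (294, np.int64(-48), np.int64(6), np.int64(-12)), (300, np.int64(-48), np.int64(9), np.int64(-12)), (306, np.int64(-48), np.int64(11), np.int64(-12))]
296 [(252, np.int64(-51), np.int64(-8), np.int64(-11)), (258, np.int64(-50), np.int64(-6), np.int64(-11)), (264, np.int64(-51), np.int64(-4), np.int64(-12)), (270, np.int64(-51), np.int64(-2), np.int64(-12)), (276, np.int64(-42), np.int64(0), np.int64(-6)), (282, np.int64(-37), np.int64(2), np.int64(-3)), (288, np.int64(-51), np.int64(4), np.int64(-12)), (294, np.int64(-51), np.int64(6), np.int64(-12)), (300, np.int64(-50), np.int64(8), np.int64(-11)), (306, np.int64(-51), np.int64(10), np.int64(-12))]
```

The fingers have wider backs starting 6 mm above the tip, and these were pressing on the paddle's top at this depth. I go lower, to tip z = 30, and push with the back.

Request:
{"api": "step_arm", "payload": {
  "motion": [
    [0,12,0,0,0,0,255],
    [4,12,0,0,0,0,255],
    [4,12,0,0,0,0,255],
    [4,6,0,0,0,0,255],
    [4,0,0,0,0,0,255],
    [4,-4,0,0,0,0,255],
    [4,-4,0,0,0,0,255]
  ]
}}

```text
time_s: 5.55
eef_pos: [0.4872, -0.4027, 0.0303]
eef_rot: [-0.092, -0.701, -0.093, 0.701]
wrist_force: [0.3, -0.3, -0.9]
opening: 0.006
```

```bash
python3 - <<'E'
from h import *
v=cam("wrist"); sw(v); print(toU(tool()[:3,3]),ctrl.get_obs()["wrist_force"])
go(Uw([-33,-74,30]),Rt(UY));go(Uw([-33,-74,60]),Rt(UY));go(Uw([-11,-14,60]),Rt(UY));go(Uw([-11,-14,30]),Rt(UY));go(Uw([-11,-29.5,30]),Rt(UY))
E
```

```text
1 273 [-31.2332 -40.7729  38.9722]
2 254 [-10.0272 -39.5723  38.6132]
3 274 [ 11.5954 -39.606   38.6819]
4 296 [ 33.1857 -39.6527  38.8343]
[[-33.3416 -58.1601  30.3303]] [1.0173 0.0935 0.1265]
shift [ 0.3 15.8 -0.4] turn [-0.3  0.   0. ]
shift [-29.7  15.8  -0.4] turn [-0.3  0.   0. ]
shift [-29.7 -44.3 -22.1] turn [-0.3  0.   0. ]
shift [  0.3 -44.3 -22.1] turn [-0.3  0.   0. ]
shift [  0.3 -28.8 -22.2] turn [-0.3  0.   0. ]
```

Switch 1 is on. Next is switch 2, pushed from the bay side.

Request:
{"api": "step_arm", "payload": {
  "motion": [
    [0,10,0,0,0,0,255],
    [-30,10,0,0,0,0,255],
    [-30,-20,-22,0,0,0,255],
    [-30,-44,-22,0,0,0,255],
    [0,-44,-22,0,0,0,255],
    [0,-44,-22,0,0,0,255],
    [0,-38,-22,0,0,0,255],
    [0,-32,-22,0,0,0,255],
    [0,-28,-22,0,0,0,255],
    [0,-28,-22,0,0,0,255]
  ]
}}

```text
time_s: 6.85
eef_pos: [0.5015, -0.3714, 0.0307]
eef_rot: [0.092, 0.701, 0.092, -0.701]
wrist_force: [0.3, -0.4, 0.3]
opening: -0.006
```

```bash
python3 - <<'E'
from h import *
v=cam("wrist"); sw(v); print(toU(tool()[:3,3]),ctrl.get_obs()["wrist_force"])
go(Uw([-11,-14,60]),Rt(UY));go(Uw([33,-14,60]),Rt(UY));go(Uw([33,-14,30]),Rt(UY));go(Uw([33,-29,30]),Rt(UY))
E
```

```text
1 0 
2 185 [ -8.1325 -47.6744  40.3992]
3 232 [ 11.9922 -39.0654  38.834 ]
4 249 [ 33.642  -39.1497  38.8829]
[[-11.293  -31.0136  30.5228]] [-0.982  -0.4132 -0.1254]
shift [-29.5 -17.   -0.2] turn [-0.3 -0.  -0. ]
shift [-29.5 -17.3 -44.2] turn [-0.3 -0.  -0. ]
shift [  0.5 -17.3 -44.2] turn [-0.3 -0.  -0. ]
shift [  0.5  -2.3 -44.3] turn [-0.3 -0.  -0. ]
```

Request:
{"api": "step_arm", "payload": {
  "motion": [
    [0,-10,0,0,0,0,255],
    [-30,-17,0,0,0,0,255],
    [-30,-17,-44,0,0,0,255],
    [-15,-17,-44,0,0,0,255],
    [0,-17,-44,0,0,0,255],
    [0,-17,-44,0,0,0,255],
    [0,-10,-44,0,0,0,255],
    [0,-4,-44,0,0,0,255],
    [0,0,-44,0,0,0,255],
    [0,0,-44,0,0,0,255]
  ]
}}

```text
time_s: 8.15
eef_pos: [0.544, -0.36, 0.0306]
eef_rot: [0.092, 0.701, 0.092, -0.701]
wrist_force: [-0.3, 0.1, 0.1]
opening: 0.002
```

```bash
python3 - <<'E'
from h import *
v=cam("wrist"); sw(v); print(toU(tool()[:3,3]),ctrl.get_obs()["wrist_force"])
E
```

```text
1 0 
2 0 
3 0 
4 160 [ 35.5468 -48.156   40.2152]
[[ 32.6624 -31.1733  30.4331]] [-0.6063  0.0092  0.92  ]
```

Request:
{"api": "step_arm", "payload": {
  "motion": [
    [0,-10,0,0,0,0,255],
    [-30,-17,0,0,0,0,255],
    [-80,-17,20,0,0,0,150],
    [-130,-17,40,0,0,0,60],
    [-180,-17,60,0,0,0,0],
    [-220,-17,80,0,0,0,0],
    [-220,-17,80,0,0,0,0],
    [-220,-17,80,0,0,0,0]
  ]
}}

```text
time_s: 9.2
eef_pos: [0.462, -0.3626, 0.2496]
eef_rot: [-0.092, -0.701, -0.093, 0.701]
wrist_force: [-0.4, -0.0, -0.7]
opening: 1.0
```

```bash
python3 - <<'E'
from h import *
v=cam("wrist"); sw(v); print(toU(tool()[:3,3]))
C=cloud(v);m=(C[...,2]>.012)&(C[...,2]<.06)&(C[...,0]>.38)&(C[...,0]<.66)&(C[...,1]>-.47)&(C[...,1]<-.2)
k,l,s,c=cv2.connectedComponentsWithStats(m.astype(np.uint8));i=1+s[1:,4].argmax();Z=C[l==i]
print(cv2.minAreaRect((Z[:,:2]*1000).astype(np.float32)), s[i])
cy=np.deg2rad(14.57)
go([.438,-.0101,.25],Rt(cy))
E
```

```text
1 36 [-32.2193 -39.3221  39.0579]
2 45 [-10.3057 -47.8934  38.5749]
3 36 [ 11.3292 -38.9541  39.2257]
4 47 [ 33.4272 -48.0417  38.957 ]
[[-47.1277 -12.1994 248.7769]]
((504.3105163574219, -337.6752014160156), (170.37574768066406, 160.23875427246094), 15.292254447937012) [  195    60   145   149 19777]
shift [  -0.5 -346.3  -68.3] turn [0.5 0.1 0.1]
```

All four switches read on, off, on, off, and the unit pose repeats within 0.5 mm. Before going to the card I check clearance to the tool box, then move over.

```bash
python3 - <<'E'
from h import *
import pickle
for f in("w0","scene","side"):
    C=cloud(pickle.load(open(f"pics/{f}.pkl","rb")))
    for a,b in((.02,.1),(.1,.16),(.16,.215)):
        m=(C[...,2]>a)&(C[...,2]<b)&(abs(C[...,1]+.0)<.08)&(C[...,0]>.48)&(C[...,0]<.7)
        if m.sum()>20: print(f,a,np.percentile(C[m][:,0],[1,5,50]))
print(ctrl.get_obs()["q"])
E
```

```text
w0 0.02 [0.5334 0.5338 0.5359]
w0 0.1 [0.65   0.6534 0.677 ]
w0 0.16 [0.5512 0.5566 0.5967]
scene 0.02 [0.5354 0.539  0.5473]
scene 0.1 [0.5418 0.5431 0.5469]
scene 0.16 [0.5508 0.5529 0.5634]
side 0.02 [0.5335 0.5351 0.5411]
side 0.1 [0.5425 0.65   0.6729]
side 0.16 [0.5509 0.5549 0.6019]
[-0.8673  0.1947  1.5549  0.0002  1.3945  0.4411]
```

Request:
{"api": "step_arm", "payload": {
  "motion": [
    [0,-50,-10,0,0,0,0],
    [0,-100,-20,0,0,0,0],
    [0,-160,-30,0,0,0,0],
    [0,-220,-40,0,0,0,0],
    [0,-280,-55,0,0,0,0],
    [0,-340,-65,0,0,0,0],
    [0,-346,-68,0,0,0,0],
    [0,-346,-68,0,0,0,0],
    [0,-346,-68,0,0,0,0]
  ]
}}

```text
time_s: 10.38
eef_pos: [0.4383, -0.0127, 0.2497]
eef_rot: [-0.092, -0.701, -0.092, 0.702]
wrist_force: [0.0, -1.1, 0.1]
opening: 1.002
```

```bash
python3 - <<'E'
from h import *
import pickle
v=cam("wrist"); pickle.dump(v,open("pics/w5.pkl","wb")); C=cloud(v); print(tool())
m=(C[...,2]>.0035)&(C[...,2]<.015)&(C[...,0]>.36)&(C[...,0]<.5)&(C[...,1]>-.07)&(C[...,1]<.05)
k,l,s,c=cv2.connectedComponentsWithStats(m.astype(np.uint8));i=1+s[1:,4].argmax();Z=C[l==i]
r=cv2.minAreaRect((Z[:,:2]*1000).astype(np.float32));print(r,s[i],np.median(Z[:,2]),np.median(C[(C[...,2]<.004)&(C[...,0]<.5)&(C[...,0]>.36)&(abs(C[...,1])<.1)][:,2]))
E
```

```text
[[-0.001   0.2571 -0.9664  0.4383]
 [-0.     -0.9664 -0.2571 -0.0128]
 [-1.     -0.0003  0.001   0.2498]
 [ 0.      0.      0.      1.    ]]
((431.6118469238281, -11.795513153076172), (104.0138168334961, 55.93073272705078), 14.807365417480469) [ 255  139   45   80 3405] 0.007638149345428613 -0.00046148453677336
```

The card refits at 104.0 x 55.9 mm. I partly close the fingers in the air to measure how far the tips sit behind the TCP at about card width.

Request:
{"api": "step_arm", "payload": {
  "motion": [
    [60,2,-8,0,0,0,70],
    [120,2,-8,0,0,0,70],
    [160,2,-8,0,0,0,70],
    [160,2,-8,0,0,0,70],
    [160,2,-8,0,0,0,70]
  ]
}}

```text
time_s: 11.05
eef_pos: [0.4477, -0.0126, 0.0917]
eef_rot: [0.092, 0.702, 0.092, -0.701]
wrist_force: [-0.1, -0.2, 0.8]
opening: 0.73
```

```bash
python3 - <<'E'
from h import *
T=tool();v=cam("wrist"); C=(cloud(v)-T[:3,3])@T[:3,:3]*1000
print(T[:3,3],ctrl.get_obs()["opening"])
for sg in(1,-1):
    y=sg*C[...,1]
    m=(y>15)&(y<60)&(abs(C[...,2])<16)&(C[...,0]<40)&(C[...,0]>-60)
    Q=C[m];print(sg,m.sum(),np.percentile(Q[:,0],[50,95,99,99.8]));
    for a in range(-40,10,5):
        k=(Q[:,0]>a)&(Q[:,0]<a+5)
        if k.sum()>3: print(a,k.sum(),np.round(np.percentile(sg*Q[k,1],[2,50,98]),1),np.round(np.percentile(Q[k,2],[2,98])))
cv2.imwrite("pics/w6.png",v["p"][:,:,::-1])
c=np.array([.4384,-.0100,0]);cy=np.deg2rad(14.8)
go(c+R.from_euler('z',cy).apply([.008,0,.03]),Rt(cy))
E
```

```text
[ 0.4477 -0.0126  0.0917] 0.7267663577742219
1 5140 [-51.7204 -14.1704  -8.3542  -5.89  ]
-40 323 [32.2 32.7 44.8] [-11.  10.]
-35 306 [32.2 32.8 45.6] [-11.  10.]
-30 301 [32.2 32.8 45.6] [-11.  10.]
-25 267 [32.2 32.9 45.7] [-11.  10.]
-20 235 [32.2 32.7 45.6] [-11.  11.]
-15 186 [32.3 32.7 44. ] [-11.  10.]
-10 100 [32.2 32.5 38.7] [-11.  10.]
-1 5243 [-51.9961 -14.4285  -8.1983  -5.7843]
-40 304 [29.2 29.6 40.7] [-11.  10.]
-35 332 [29.2 29.8 42.5] [-11.  10.]
-30 291 [29.2 30.  42.7] [-11.  10.]
-25 263 [29.2 30.  42.8] [-11.  10.]
-20 233 [29.2 29.7 42.7] [-11.  10.]
-15 193 [29.2 29.6 41.4] [-11.  10.]
-10 97 [29.2 29.5 35.4] [-10.  10.]
-5 4 [29.6 29.7 29.8] [0. 8.]
shift [62.3 -5.1  1. ] turn [ 0.1 -0.2 -0.1]
```

View pics/w6.png

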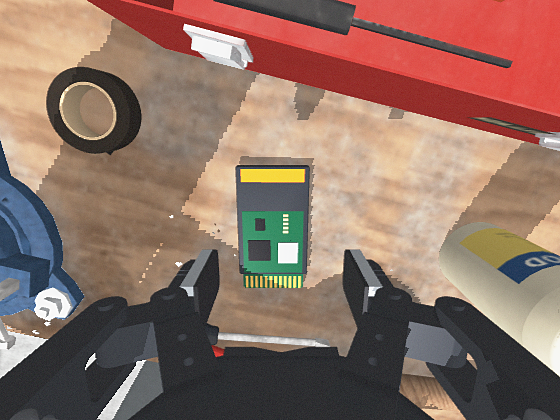

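Card at (272,225) between the open fingers, with clear space round it. The tips measure about 5 mm behind the TCP at this opening, so I descend to TCP z of about -3 mm with the hand open and close.

Request:
{"api": "step_arm", "payload": {
  "motion": [
    [20,-5,1,0,0,0,0],
    [45,-6,1,0,0,0,0],
    [70,-6,1,0,0,0,0],
    [90,-6,1,0,0,0,0],
    [95,-6,1,0,0,0,0],
    [95,-6,1,0,0,0,0],
    [95,-6,1,0,0,0,60],
    [95,-6,1,0,0,0,90],
    [95,-6,1,0,0,0,140],
    [95,-6,1,0,0,0,140]
  ]
}}

```text
time_s: 12.35
eef_pos: [0.4449, -0.0063, -0.0033]
eef_rot: [0.093, 0.702, 0.092, -0.701]
wrist_force: [-2.9, 0.2, 12.7]
opening: 0.635
```

Request:
{"api": "step_arm", "payload": {
  "motion": [
    [0,0,0,0,0,0,255],
    [0,0,0,0,0,0,255],
    [0,0,0,0,0,0,255],
    [-15,0,0,0,0,0,255],
    [-40,0,0,0,0,0,255],
    [-100,0,0,0,0,0,255],
    [-160,0,0,0,0,0,255],
    [-210,0,0,0,0,0,255],
    [-250,0,0,0,0,0,255],
    [-250,0,0,0,0,0,255]
  ]
}}

```text
time_s: 13.6
eef_pos: [0.446, -0.0065, 0.2498]
eef_rot: [0.094, 0.704, 0.091, -0.698]
wrist_force: [0.9, -0.6, -0.8]
opening: 0.634
```

```bash
python3 - <<'E'
from h import *
import pickle
T=tool();v=cam("wrist");pickle.dump(v,open("pics/w7.pkl","wb")); C=(cloud(v)-v["T"][:3,3])@v["T"][:3,:3]; he=np.array(ctrl.camera_info("wrist")["hand_eye"])
C=(C@he[:3,:3].T+he[:3,3])*1000
print(T,ctrl.get_obs()["opening"])
m=(abs(C[...,1])<26)&(C[...,0]<30)&(C[...,0]>-40)&(abs(C[...,2])<75)
Q=C[m];print(m.sum(),Q.min(0),Q.max(0))
b=Q[(Q[:,2]<-10)&(Q[:,2]>-35)];A=np.c_[b[:,2],b[:,1],np.ones(len(b))];f=np.linalg.lstsq(A,b[:,0],rcond=None)[0];print("plane x=",f)
cv2.imwrite("pics/w7.png",v["p"][:,:,::-1])
E
```

```text
[[ 0.008   0.259  -0.9658  0.446 ]
 [-0.0023 -0.9659 -0.259  -0.0065]
 [-1.      0.0043 -0.0072  0.2498]
 [ 0.      0.      0.      1.    ]] 0.6302650536993261
17565 [-39.993  -25.9892 -37.9279] [-3.7885 25.9969 47.0189]
plane x= [ -0.0327   0.0206 -11.7025]
```

View pics/w7.png

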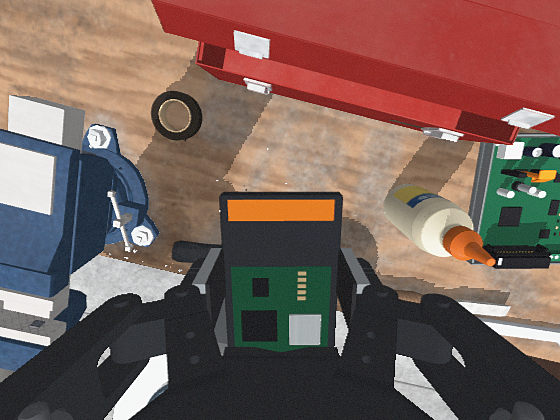

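The card is held level, with the rear edge about 38 mm behind the tool axis, so the grip is at card x of about 7. I check in-hand tilt against the bench plane and work out the approach.

```bash
cat >> h.py <<'E'
G=np.array([7.3,0,-3.5]) # TCP in card coords (mm)
SEAT=np.array([-10,36,38.])
def tcp_for(theta,d,zt,y=0,extra=0):
    """card pitched theta, tongue tip centre (card -59,0,4) at slot x=-d, z=zt; returns world TCP, rot"""
    th=np.deg2rad(theta); xc=np.array([np.cos(th),0,np.sin(th)]); zc=np.array([-np.sin(th),0,np.cos(th)])
    tip=SEAT+[-51-d,y,4+zt]
    org=tip+59*xc-4*zc
    return Uw(org+G[0]*xc+G[2]*zc), Rt(UY,theta+extra)
E
python3 - <<'E'
from h import *
import pickle,re
v=pickle.load(open("pics/w7.pkl","rb")); he=np.array(ctrl.camera_info("wrist")["hand_eye"])
Cc=(cloud(v)-v["T"][:3,3])@v["T"][:3,:3]; C=(Cc@he[:3,:3].T+he[:3,3]); W=cloud(v)
m=(abs(W[...,2])<.02)&(W[...,0]>.35)&(W[...,0]<.53)&(abs(W[...,1])<.2)
Q=C[m];
for _ in range(4):
    f=np.linalg.lstsq(np.c_[Q[:,2],Q[:,1],np.ones(len(Q))],Q[:,0],rcond=None)[0]; r=Q[:,0]-np.c_[Q[:,2],Q[:,1],np.ones(len(Q))]@f; Q=Q[abs(r)<.004]
print("bench in tool: slopes z,y",f)
print("tool now",tool()[2])
# lateral edges of card body at rear in tool y
K=C*1000; k=(K[...,0]>-16)&(K[...,0]<-7)&(K[...,2]<-14)&(K[...,2]>-36)&(abs(K[...,1])<40); print("card y",np.percentile(K[k][:,1],[1,99]))
E
python3 - <<'E'
from h import *
print(Rt(UY,15).as_matrix())
go(*tcp_for(15,-40,60))
E
```

```text
bench in tool: slopes z,y [-0.0068  0.0041  0.2502]
tool now [-1.      0.0021 -0.0035  0.2473]
card y [-25.7324  28.7429]
[[ 0.2496  0.2639 -0.9317]
 [ 0.0683 -0.9646 -0.2549]
 [-0.9659  0.     -0.2588]]
shift [136.  299.5 -15.8] turn [-0.3 14.8 -0.2]
```

Relative to the bench plane the card sits about 1.5° front-high in the hand, which I'll allow for. The camera reads 1.5 mm high in tool y. I carry the card over, tilt and lower to a pre-insert pose.

Request:
{"api": "step_arm", "payload": {
  "motion": [
    [0,50,-3,0,0,0,255],
    [0,105,-6,0,0,0,255],
    [0,160,-9,0,0,0,255],
    [0,215,-12,0,5,0,255],
    [0,265,-15,0,10,0,255],
    [0,300,-16,0,16,0,255],
    [45,300,-16,0,16,0,255],
    [90,300,-16,0,16,0,255],
    [125,300,-16,0,16,0,255],
    [136,300,-16,0,16,0,255]
  ]
}}

```text
time_s: 14.9
eef_pos: [0.5348, -0.2893, 0.105]
eef_rot: [0.076, 0.79, 0.106, -0.599]
wrist_force: [-0.1, -0.3, -0.6]
opening: 0.635
```

```bash
python3 - <<'E'
from h import *
import pickle
v=cam("wrist");pickle.dump(v,open("pics/w8.pkl","wb")); T=tool();print(T, ctrl.get_obs()["opening"],toU(T[:3,3]))
cv2.imwrite("pics/w8.png",v["p"][:,:,::-1])
print(proj(v,[Uw(SEAT+[41.5,0,9.6]),Uw(SEAT+[46.5,0,10])]))
go(*tcp_for(15,-20,12,extra=1))
E
```

```text
[[ 0.2618  0.2588 -0.9298  0.5352]
 [ 0.076  -0.9659 -0.2474 -0.2897]
 [-0.9621 -0.0058 -0.2725  0.1054]
 [ 0.      0.      0.      1.    ]] 0.6367686478690882 [[ 42.7408  38.4816 105.377 ]]
[[283.1873 260.9339]
 [283.15   253.9297]]
shift [35.   2.8 28.4] turn [-0.4  0.2  0.2]
```

View pics/w8.png

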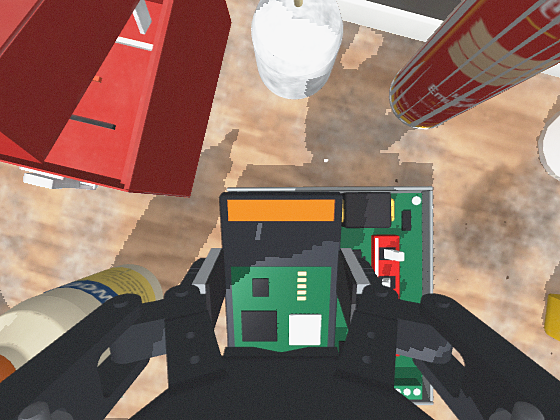

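Card tilted over the bay, covering the latch. The unit's rear rim (row 188) and right rim (column 430) are visible, so I measure both against the assumed unit pose, with the camera's y bias removed.

```bash
python3 - <<'E'
from h import *
import pickle
for f in("w8","w5b"):
    if f=="w5b": break
    v=pickle.load(open(f"pics/{f}.pkl","rb")); W=cloud(v); Q=toU(W).reshape(420,560,3)
    m=(Q[...,2]>20)&(Q[...,2]<31)
    s=m&(abs(Q[...,0])<70)&(Q[...,1]<-70)&(Q[...,1]>-95); 
    for a in range(-60,80,20):
        k=s&(abs(Q[...,0]-a)<10)
        if k.sum()>5: print("side",a,k.sum(),np.percentile(Q[k][:,1],[1,5,50]))
    r=m&(Q[...,0]>75)&(Q[...,0]<100)
    for a in range(-70,90,20):
        k=r&(abs(Q[...,1]-a)<10)
        if k.sum()>5: print("rear",a,k.sum(),np.percentile(Q[k][:,0],[50,95,99]),np.median(Q[k][:,2]))
    b=(Q[...,2]<8)&(Q[...,2]>-12)&(Q[...,0]>95)&(Q[...,0]<160); print("bench z",np.median(Q[b][:,2]))
    # sw tips
    for i,x in enumerate((-33,-11,11,33)):
        m=(abs(Q[...,0]-x)<6)&(abs(Q[...,1]+44)<14)&(Q[...,2]>36)&(Q[...,2]<48)
        if m.sum()>5: print("sw",i+1,m.sum(),Q[m].mean(0))
E
```

```text
side -60 15 [-77.6659 -77.6165 -76.7658]
side 0 75 [-78.9801 -78.736  -76.9384]
side 20 178 [-79.2585 -78.9001 -77.0026]
side 40 189 [-79.3271 -78.8617 -77.0239]
side 60 186 [-79.3664 -78.8914 -77.0722]
rear -70 169 [82.6573 84.9819 85.0162] 25.99840431127001
rear -50 122 [83.5223 85.1424 85.2236] 26.065410633526117
rear -30 118 [83.6058 85.2167 85.256 ] 26.074925239615617
rear -10 106 [83.0367 84.5556 84.5708] 26.189569452946706
rear 10 102 [83.4571 84.6711 84.7034] 26.295165792895645
rear 30 104 [83.5959 84.7855 84.8166] 26.239085671780906
rear 50 104 [83.7078 84.9384 84.9526] 26.271620704193836
rear 70 105 [83.4681 85.0485 85.1088] 26.2984496184315
bench z -0.19129968004022446
sw 3 33 [ 13.632  -38.3961  39.4542]
sw 4 98 [ 33.5843 -48.0439  39.2925]
```

The x position is right. Laterally the unit sits about 2.2 mm toward +y, which now agrees with the scene and side cameras, so I update the pose and approach the slot mouth.

```bash
sed -i 's/^U=np.array.*/U=np.array([.5036,-.3361,0]); UY=np.deg2rad(15.3)/;s/^UY=.*//' h.py; python3 - <<'E'
from h import *
for a in((15,-14,4),(15,-6,1),(15,0,0),(15,3,-.4),(15,5,-.4)): print(a);go(*tcp_for(*a,extra=1))
E
```

```text
(15, -14, 4)
shift [41.1  0.8 36.3] turn [-0.4  0.2  0.2]
(15, -6, 1)
shift [41.8  0.9 44.8] turn [-0.4  0.2  0.2]
(15, 0, 0)
shift [41.2  0.9 50.9] turn [-0.4  0.2  0.2]
(15, 3, -0.4)
shift [40.7  1.  53.8] turn [-0.4  0.2  0.2]
(15, 5, -0.4)
shift [40.2  1.  55.8] turn [-0.4  0.2  0.2]
```

Request:
{"api": "step_arm", "payload": {
  "motion": [
    [10,1,10,0,0,0,255],
    [22,1,20,0,0,0,255],
    [33,1,30,0,0,0,255],
    [41,1,36,0,0,0,255],
    [42,1,41,0,0,0,255],
    [42,1,45,0,0,0,255],
    [42,1,45,0,0,0,255],
    [42,1,45,0,0,0,255]
  ]
}}

```text
time_s: 15.95
eef_pos: [0.5071, -0.3011, 0.057]
eef_rot: [0.079, 0.792, 0.104, -0.596]
wrist_force: [-0.1, -0.1, 0.1]
opening: 0.631
```

```bash
python3 - <<'E'
from h import *
for a in((15,0,0),(15,3,-.4),(15,5,-.4)): print(a);go(*tcp_for(*a,extra=1))
o=ctrl.get_obs();print(o["wrist_force"],o["torque"],toU(o["eef_pos"]))
# scene view crop
v=cam("scene"); c=cv2.resize(v["p"][195:300,215:355],None,fx=4,fy=4,interpolation=cv2.INTER_CUBIC)
w=cam("side"); e=cv2.resize(w["p"][150:230,255:365],None,fx=4,fy=4,interpolation=cv2.INTER_CUBIC)
cv2.imwrite("pics/s1.png",c[:,:,::-1]);cv2.imwrite("pics/s1b.png",e[:,:,::-1])
E
```

```text
(15, 0, 0)
shift [ 2.7 -3.1  8.7] turn [-0.3 -0.  -0.1]
(15, 3, -0.4)
shift [ 2.3 -3.1 11.7] turn [-0.3 -0.  -0.1]
(15, 5, -0.4)
shift [ 1.7 -3.  13.6] turn [-0.3 -0.  -0.1]
[-0.125  -0.0975  0.0696] [-0.0821  0.1206  0.068 ] [[12.5867 32.8926 56.9614]]
```

```bash
python3 - <<'E'
from h import *
v=cam("wrist"); Q=toU(cloud(v)).reshape(420,560,3); m=(Q[...,2]>18)&(Q[...,2]<33)
for a in range(-20,80,20):
    k=m&(abs(Q[...,0]-a)<10)&(Q[...,1]<-70)&(Q[...,1]>-95)
    if k.sum()>5: print("side",a,k.sum(),np.percentile(Q[k][:,1],[1,5,50]))
for a in range(-50,90,20):
    k=m&(Q[...,0]>75)&(Q[...,0]<100)&(abs(Q[...,1]-a)<10)
    if k.sum()>5: print("rear",a,k.sum(),np.percentile(Q[k][:,0],[50,95,99]),np.median(Q[k][:,2]))
K=(Q[...,0]>62)&(Q[...,0]<66)
he=np.array(ctrl.camera_info("wrist")["hand_eye"]); C=((cloud(v)-v["T"][:3,3])@v["T"][:3,:3]@he[:3,:3].T+he[:3,3])*1000
k=(C[...,0]>-16)&(C[...,0]<-7)&(C[...,2]<-14)&(C[...,2]>-36)&(abs(C[...,1])<40); print("card y",np.percentile(C[k][:,1],[1,99]),"rear z",np.percentile(C[k|((C[...,0]>-16)&(C[...,0]<-7)&(abs(C[...,1])<20)&(C[...,2]<-14)&(C[...,2]>-45))][:,2],1))
go(*tcp_for(15,-6,1,extra=1)); print(toU(tool()[:3,3]))
E
```

```text
side -20 206 [-80.9512 -80.5188 -78.9236]
side 0 442 [-81.0376 -80.5722 -78.8372]
side 20 443 [-81.2031 -80.6147 -78.8035]
side 40 454 [-81.2958 -80.6939 -78.8515]
side 60 463 [-81.4463 -80.8421 -78.8367]
rear -50 138 [83.2297 84.5038 84.7238] 26.10844601024305
rear -30 64 [84.2426 84.7514 84.9019] 26.54620774029683
rear -10 217 [82.6798 84.7083 84.8606] 25.79665186254593
rear 10 292 [82.385  84.816  84.9125] 25.52647315534945
rear 30 303 [82.4058 84.9308 85.054 ] 25.318333931210635
rear 50 327 [82.3371 84.9808 85.2728] 25.596963154199404
rear 70 315 [82.1553 84.3892 84.6203] 25.67532097151151
card y [-25.6979  28.7525] rear z -37.43224076624124
shift [ 3.3 -2.9  2.6] turn [-0.3 -0.  -0.1]
[[12.5813 33.0459 56.8015]]
```

View pics/s1.png

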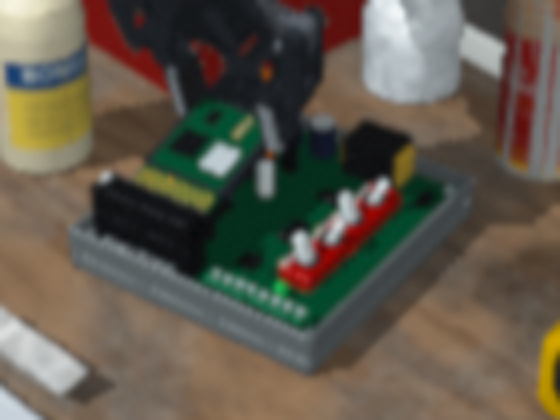

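The rim now reads as predicted (-79.8 after the bias). In the scene crop the gold edge is just above the socket at (175,190), slightly off toward the switches, which matches the 3 mm I still have to correct. Insert step 1.

Request:
{"api": "step_arm", "payload": {
  "motion": [
    [3,-3,2,0,0,0,255],
    [3,-3,2,0,0,0,255],
    [3,-3,5,0,0,0,255],
    [3,-3,8,0,0,0,255],
    [3,-3,8,0,0,0,255]
  ]
}}

```text
time_s: 16.73
eef_pos: [0.4991, -0.2998, 0.0513]
eef_rot: [0.078, 0.792, 0.104, -0.597]
wrist_force: [0.4, -0.1, 0.4]
opening: 0.633
```

```bash
python3 - <<'E'
from h import *
for a in((15,0,0),(15,3,-.4),(15,5,-.4)): go(*tcp_for(*a,extra=1))
o=ctrl.get_obs();print(o["wrist_force"],o["torque"],toU(o["eef_pos"]))
E
```

```text
shift [-0.6  0.2  0.1] turn [-0.3  0.  -0.1]
shift [-1.1  0.2  3.1] turn [-0.3  0.  -0.1]
shift [-1.6  0.2  5. ] turn [-0.3  0.  -0.1]
[ 0.4042 -0.0605  0.4225] [-0.0611  0.129  -0.032 ] [[ 5.2223 36.1798 51.3452]]
```

Request:
{"api": "step_arm", "payload": {
  "motion": [
    [-1,0,1,0,0,0,255],
    [-1,0,2,0,0,0,255],
    [-1,0,3,0,0,0,255],
    [-1.5,0,4,0,0,0,255],
    [-1.5,0,5,0,0,0,255],
    [-1.5,0,5,0,0,0,255]
  ]
}}

```text
time_s: 17.48
eef_pos: [0.4943, -0.3011, 0.0515]
eef_rot: [0.079, 0.792, 0.104, -0.597]
wrist_force: [-0.4, -0.4, 0.2]
opening: 0.633
```

```bash
python3 - <<'E'
from h import *
for a in((15,5,-.4),(12,7,-.5),(10,7.5,-.4),(7,8,-.3),(4,8,-.2),(2,8,0),(0,8,0)): go(*tcp_for(*a,extra=1))
o=ctrl.get_obs();print(o["wrist_force"],o["torque"],toU(o["eef_pos"]))
E
```

```text
shift [-0.1  0.2  0.2] turn [-0.3  0.  -0.1]
shift [2.9 0.2 2.7] turn [-0.3 -3.  -0.1]
shift [5.  0.2 3.7] turn [-0.3 -5.  -0.1]
shift [8.1 0.2 5. ] turn [-0.3 -8.  -0.1]
shift [11.4  0.2  5.9] turn [ -0.3 -11.   -0.1]
shift [13.4  0.2  6.7] turn [ -0.3 -13.   -0.1]
shift [15.5  0.2  7.5] turn [ -0.3 -15.   -0. ]
[-0.3948 -0.4414  0.2143] [-0.0695  0.194  -0.0512] [[ 0.2395 36.2152 51.5163]]
```

Request:
{"api": "step_arm", "payload": {
  "motion": [
    [1,0,1,0,-1,0,255],
    [2,0,2,0,-2,0,255],
    [3,0,2.7,0,-3,0,255],
    [4,0,3.2,0,-4,0,255],
    [5,0,3.7,0,-5,0,255],
    [6,0,4.2,0,-6,0,255],
    [7,0,4.6,0,-7,0,255],
    [8,0,5,0,-8,0,255],
    [8,0,5,0,-8,0,255]
  ]
}}

```text
time_s: 18.6
eef_pos: [0.4919, -0.3022, 0.0429]
eef_rot: [0.086, 0.748, 0.098, -0.651]
wrist_force: [-2.7, -0.3, 5.4]
opening: 0.63
```

```bash
python3 - <<'E'
from h import *
for a in((7,8,-.3),(4,8,-.2),(2,8,0),(0,8,0)): go(*tcp_for(*a,extra=1))
o=ctrl.get_obs();print(o["wrist_force"],o["torque"],toU(o["eef_pos"]))
v=cam("wrist");he=np.array(ctrl.camera_info("wrist")["hand_eye"]); C=((cloud(v)-v["T"][:3,3])@v["T"][:3,:3]@he[:3,:3].T+he[:3,3])*1000
k=(C[...,0]>-20)&(C[...,0]<-4)&(C[...,2]<-10)&(C[...,2]>-36)&(abs(C[...,1]-1.5)<25);b=C[k]
print("plane",np.linalg.lstsq(np.c_[b[:,2],b[:,1],np.ones(len(b))],b[:,0],rcond=None)[0])
Q=toU(cloud(v)).reshape(420,560,3)
cv2.imwrite("pics/w9.png",v["p"][:,:,::-1])
E
```

```text
shift [ 0.6 -0.2 -0. ] turn [-0.3  0.1 -0.1]
shift [ 3.9 -0.2  0.5] turn [-0.3 -2.9 -0.1]
shift [ 6.  -0.2  0.9] turn [-0.3 -4.9 -0.1]
shift [ 8.3 -0.2  1.5] turn [-0.3 -6.9 -0.1]
[-2.6663 -0.3062  5.3814] [-0.1267  0.4662 -0.0488] [[-2.3865 35.7842 42.8937]]
plane [  0.0119   0.0007 -10.6782]
```

View pics/w9.png

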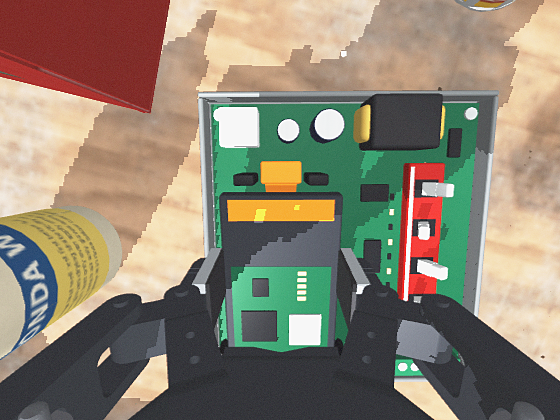

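The card's rear (row 195) is centred just in front of the latch nose (281,188), with the tongue in the socket. I keep swinging the rear down.

Request:
{"api": "step_arm", "payload": {
  "motion": [
    [1,0,0.5,0,-1,0,255],
    [2,0,0.7,0,-2,0,255],
    [3,0,1,0,-3,0,255],
    [4,0,1,0,-4,0,255],
    [5,0,1.2,0,-5,0,255],
    [6,0,1.4,0,-6,0,255],
    [6,0,1.4,0,-6,0,255]
  ]
}}

```text
time_s: 19.52
eef_pos: [0.4908, -0.3023, 0.0361]
eef_rot: [0.091, 0.712, 0.094, -0.689]
wrist_force: [-3.7, -3.1, 3.3]
opening: 0.631
```

```bash
cat >> h.py <<'E'
def card():
    v=cam("wrist"); Q=toU(cloud(v)).reshape(420,560,3)-SEAT
    k=(Q[...,0]>14)&(Q[...,0]<41)&(abs(Q[...,1])<25)&(Q[...,2]>0)&(Q[...,2]<40); b=Q[k]
    if len(b)<50: print("few",len(b)); return v
    f=np.linalg.lstsq(np.c_[b[:,0],b[:,1],np.ones(len(b))],b[:,2],rcond=None)[0]
    print("face: slope deg",np.degrees(np.arctan(f[:2])),"z at x=31:",f[2]+31*f[0],"n",len(b)); return v
E
python3 - <<'E'
from h import *
for a in((2,8,0),(0,8,0)): go(*tcp_for(*a,extra=1))
o=ctrl.get_obs();print(o["wrist_force"],o["torque"],toU(o["eef_pos"]));card()
E
```

```text
shift [-0.7 -0.1 -1. ] turn [-0.3  1.1 -0. ]
shift [ 1.6 -0.1 -0.7] turn [-0.3 -0.9 -0. ]
[-3.7441 -3.0808  3.2625] [-0.5128  0.7185 -0.047 ] [[-3.4046 35.9429 36.0622]]
face: slope deg [2.3459 0.0024] z at x=31: 9.725417894017582 n 5953
```

The rear is only about 1.7 mm above home. I press a little further while still gripping.

Request:
{"api": "step_arm", "payload": {
  "motion": [
    [1,0,0,0,-1,0,255],
    [2,0,0,0,-2,0,255],
    [2.5,0,0,0,-3,0,255],
    [2.5,0,0,0,-3,0,255]
  ]
}}

```text
time_s: 20.08
eef_pos: [0.4918, -0.3018, 0.0342]
eef_rot: [-0.093, -0.695, -0.092, 0.707]
wrist_force: [-2.9, 0.3, 6.6]
opening: 0.632
```

```bash
python3 - <<'E'
from h import *
go(*tcp_for(0,8,0,extra=1))
o=ctrl.get_obs();print(o["wrist_force"],o["torque"],toU(o["eef_pos"]));card()
E
```

```text
shift [-0.3  0.2  0.4] turn [-0.3  2.1 -0. ]
[-2.9364  0.2715  6.6275] [0.0034 0.3817 0.0115] [[-2.3535 36.1989 34.2   ]]
face: slope deg [0.1226 0.0235] z at x=31: 6.843116362271361 n 5871
```

The card reads flat and at home height. I release and back off straight up.

Request:
{"api": "step_arm", "payload": {
  "motion": [
    [0,0,0,0,0,0,60],
    [0,0,0,0,0,0,60],
    [0,0,0,0,0,0,60],
    [-15,0,0,0,1,0,60],
    [-40,0,0,0,2,0,60],
    [-60,0,0,0,2,0,60],
    [-60,0,0,0,2,0,60]
  ]
}}

```text
time_s: 21.0
eef_pos: [0.4937, -0.3029, 0.0965]
eef_rot: [0.093, 0.708, 0.092, -0.694]
wrist_force: [-0.3, 0.4, 0.7]
opening: 0.769
```

```bash
python3 - <<'E'
from h import *
o=ctrl.get_obs();print(o["wrist_force"],o["opening"],toU(o["eef_pos"]));v=card();sw(v)
cv2.imwrite("pics/w10.png",v["p"][:,:,::-1])
Q=toU(cloud(v)).reshape(420,560,3)-SEAT
for a in range(38,60,2):
    k=(abs(Q[...,1]-0)<6)&(Q[...,0]>a)&(Q[...,0]<a+2)&(Q[...,2]>-10)
    if k.any(): print(a,k.sum(),np.round(np.percentile(Q[k][:,2],[5,50,95]),1))
go(Uw(SEAT+[27,0,25]),Rt(UY));go(Uw(SEAT+[27,0,10]),Rt(UY));go(Uw(SEAT+[27,0,8]),Rt(UY))
E
```

```text
[-0.3269  0.4252  0.7127] 0.7692523546960474 [[-0.8313 34.6379 96.5291]]
face: slope deg [ 1.5533 -0.0003] z at x=31: 9.058597565744536 n 2998
1 42 [-29.866  -41.2956  38.2483]
2 134 [-10.1447 -49.408   38.2689]
3 89 [ 12.0246 -40.2271  39.3093]
4 142 [ 33.5968 -49.5443  38.5123]
38 57 [ 8.6  9.5 10.1]
40 40 [ 8.3  9.3 10.5]
42 36 [10.7 12.4 14.8]
44 36 [15.7 17.1 19.1]
46 58 [19.9 20.8 22.1]
48 63 [20.4 21.5 22.3]
50 78 [20.7 21.7 22.6]
52 64 [20.5 21.6 22.8]
54 74 [20.3 21.4 22.5]
56 52 [19.9 21.3 22.3]
shift [ 32.3  -0.6 -17.8] turn [-0.3 -1.1 -0.1]
shift [ 47.3  -0.6 -17.5] turn [-0.3 -1.1 -0.1]
shift [ 49.3  -0.6 -17.5] turn [-0.3 -1.1 -0.1]
```

The face now sits at about 9.4 mm under the nose (underside 9.6 mm) and the nose is at its closed position, so it looks latched. One confirming press on the rear with shut fingers.

Request:
{"api": "step_arm", "payload": {
  "motion": [
    [0,0,0,0,0,0,255],
    [10,-1,-17,0,-1,0,255],
    [30,-1,-17,0,-1,0,255],
    [30,-1,-17,0,-1,0,255],
    [30,-1,-17,0,-1,0,255],
    [40,-1,-17,0,-1,0,255],
    [46,-1,-17,0,-1,0,255],
    [48,-1,-17,0,-1,0,255],
    [49,-1,-17,0,-1,0,255],
    [49,-1,-17,0,-1,0,255]
  ]
}}

```text
time_s: 22.3
eef_pos: [0.5094, -0.296, 0.0454]
eef_rot: [0.092, 0.701, 0.092, -0.701]
wrist_force: [-1.7, -0.3, 1.8]
opening: -0.0
```

```bash
python3 - <<'E'
from h import *
o=ctrl.get_obs();print(o["wrist_force"],toU(o["eef_pos"])-SEAT)
E
```

```text
[-1.6985 -0.2776  1.7618] [[26.1591  1.1202  7.4023]]
```

Request:
{"api": "step_arm", "payload": {
  "motion": [
    [1,0,0,0,0,0,255],
    [1.5,0,0,0,0,0,255],
    [1.5,0,0,0,0,0,255]
  ]
}}

```text
time_s: 22.68
eef_pos: [0.5095, -0.2961, 0.0453]
eef_rot: [-0.093, -0.701, -0.092, 0.701]
wrist_force: [-5.5, 3.9, 13.5]
opening: -0.002
```

Request:
{"api": "step_arm", "payload": {
  "motion": [
    [-20,0,0,0,0,0,255],
    [-70,0,20,0,0,0,255],
    [-130,0,20,0,0,0,255],
    [-190,0,20,0,0,0,255],
    [-220,0,20,0,0,0,255],
    [-220,0,20,0,0,0,255],
    [-220,0,20,0,0,0,255]
  ]
}}

```text
time_s: 23.55
eef_pos: [0.4896, -0.3007, 0.2627]
eef_rot: [-0.092, -0.701, -0.093, 0.701]
wrist_force: [-0.6, 0.3, -0.6]
opening: -0.002
```

```bash
python3 - <<'E'
from h import *
o=ctrl.get_obs();print(o["wrist_force"],toU(o["eef_pos"])-SEAT);v=card();sw(v)
cv2.imwrite("pics/w11.png",cv2.resize(v["p"][40:320,120:450],None,fx=2,fy=2,interpolation=cv2.INTER_CUBIC)[:,:,::-1])
Q=toU(cloud(v)).reshape(420,560,3)-SEAT
for a in range(-44,58,6):
    k=(abs(Q[...,1]-0)<6)&(Q[...,0]>a)&(Q[...,0]<a+3)&(Q[...,2]>-10)
    if k.any(): print(a,k.sum(),np.round(np.percentile(Q[k][:,2],[5,50,95]),1))
E
```

```text
[-0.572   0.2924 -0.5747] [[  5.8567   1.8373 224.6898]]
face: slope deg [ 0.7345 -0.1981] z at x=31: 9.103390938462367 n 976
1 31 [-31.9037 -40.8195  38.8763]
2 41 [-10.3601 -50.0398  38.4793]
3 34 [ 11.7055 -40.7221  38.994 ]
4 42 [ 33.6579 -49.7256  38.628 ]
-44 18 [7.2 8.1 9.1]
-38 20 [ 7.3  8.6 10.2]
-32 20 [7.7 8.9 9.8]
-26 27 [ 8.   8.7 10. ]
-20 19 [ 7.6  9.3 10.4]
-14 19 [ 7.6  8.7 10.3]
-8 46 [  7.5 261.  274. ]
-2 239 [  8.9 271.9 277.2]
4 167 [  8.6 269.1 273.3]
10 205 [  8.4 268.9 292.7]
16 4340 [237.6 305.8 318.1]
22 465 [  9.8 299.1 310.2]
28 30 [ 7.9  9.1 10.3]
34 29 [ 8.3  9.2 10.6]
40 22 [ 8.6 10.7 12.9]
46 32 [19.7 21.1 22.6]
52 33 [20.3 21.8 22.8]
```

```bash
python3 - <<'E'
from bench import ctrl
print(ctrl.hand_in())
E
```

```text
the job is handed in; nothing more can be done
None
```

I set the switches and fitted the card, then handed the job in at about 24 s with the arm clear of everything. The hand-in gave no verdict.

- **Switches:** I flipped 1 to on, then 2 and 4 to off; 3 was already on. The last depth check reads on, off, on, off. On the first push at switch 1 the fingers were too high and pressed on the paddle's top with about 7 N. The second push, lower down, worked.
- **Card:** I put the tongue in the socket with the rear raised about 15°, swung the rear down and pressed it. A second press on the rear with shut fingers bottomed out at 13.5 N.
- **Last checks:** After release the card lies within 1° of flat. Its rear face is at about 9.2 mm, and the latch nose's underside is at 9.6 mm. The nose was at its closed position just before that second press, and heights along it look the same now. That fits a latched card held up against the nose by the plunger; without the latch the plunger would lift it several millimetres more.
- **Not checked by eye:** The final picture was refused because I had reached the 12-picture limit, so the latched state rests on depth and force readings only. The wrist camera also read about 1.5 mm off sideways, which I corrected for.
- **Other things on the bench:** I did not move any of them on purpose and felt no contact with them, but I did not measure their positions again.

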